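# Set a lever-drag fishing reel to strike, then full drag

### The job

On the gold fishing reel standing on the bench, push the drag lever (red knob) forward until it clicks into its first notch, strike (yellow mark), and let it sit there for about a second; then push it on past that notch to the second stop, full drag (red mark), leave it there and take the hand away. Only push the lever: do not lift, shift or tip the reel on its stand, do not turn its crank, and leave the can, the jar and the screwdriver where they are.

Things in the scene. Friction and masses are not known exactly. Their poses are not given: they have to be found in the camera images.
- reel: Gold reel on a grey stand plate 220 x 160 x 16 mm: one loose body, about 4 kg. Origin: centre of the plate's underside. +x: the reel's forward, the way the lever is pushed (away from the robot, up to 0.5 rad aside); +y left; z up. Spool axis along y, 108 mm up; side plates of radius 54 mm reach y = +-44 mm. Marks on the right (-y) rim: green 0, yellow 0.95 (strike), red 1.65 rad (full).
- lever_pivot (a point): Point on the lever's axis (the spool axis, along the reel's y), level with the middle of the lever's knob: in the reel's frame at (0, -64, 108) mm.
- lever_knob (a point): Centre of the red knob on the black drag lever: a cylinder along the reel's y, 16 mm in diameter, 30 mm long (y = -79 to -49 mm in the reel's frame), 85 mm from lever_pivot. The black arm below it is 12 mm wide and 6 mm thick, at y = -57 to -51 mm.
- drag_lever (a joint): Lever angle q, 0 to 1.65 rad, growing forward; it leans q - 0.8 forward of vertical: knob = lever_pivot + 85 mm * (sin(q-0.8), 0, cos(q-0.8)) in reel axes. Starts at 0.12 to 0.38, held by friction (1 N at the knob). A sprung bump (5 N) at 0.4-0.7, then it draws itself into strike at 0.95; leaving takes 6 N, until 1.2; it then runs on to about 1.45 and is pushed to the stop at 1.65; it stays.
- crank_knob (a point): Centre of the black crank knob (24 mm in diameter, 36 mm long along y), 50 mm from the spool axis, hanging below it at y = -107 mm in the reel's frame. The crank turns with light friction and stays within 64 mm of that axis. Not to be moved.
- spray_can: White and red aerosol can, 60 mm in diameter, 170 mm high, standing loose near the reel. Origin: centre of its underside. Bystander.
- grease_jar: White and blue jar with a black lid, 64 mm in diameter, 70 mm high, standing loose near the reel. Origin: centre of its underside. Bystander.
- screwdriver: Screwdriver with a yellow handle, lying loose on the bench to the right of the reel, along its x axis. Origin: underside at its middle. Bystander.

How it is judged:
By the outcome, as a careful person would: the job done as asked, in the order asked, and still so for the second after the job is handed in, with the robot touching nothing.
It also fails if it takes over 45 s, if anything falls off the work surface, if the arm or the gripper's body presses on something with over 40 N, if the wrist force passes 120 N, or if a joint passes its speed limit or range.

### The arm

A 6-joint arm with a two-finger parallel gripper is mounted at the origin on the work surface. World frame = base frame: x ahead of the robot, y to its left, z up, the work surface at z = 0. Lengths are in mm, angles in rad, forces in N, time in s.
With the tool pointing down it reaches from about 325 to 750 mm from the base axis. Payload 7.6 kg.
Tool frame: the origin (TCP) lies on the centre line of the jaws, within the pads' length; the fingertips stand 8 mm ahead of it and the grasp point (between the pads) lies 11 mm behind it; z points along the fingers, y is the line along which they close (so a half turn about z gives the same grasp; the last joint's range is limited). The gripper opens to 85 mm and grips with 20 to 120 N. Pads are 22 mm wide; open, the fingers measure 114 mm over their backs; the gripper's body (76 mm by 85 mm) begins 54 mm behind the grasp point. The pads swing forward as they close: fully open they stand 13 mm farther back than shut.
Start: joints at [1.208, 0.052, 1.401, -0, 1.689, -0.07], TCP at [151.516, 502.681, 239.323] pointing down, gripper open.
Joint ranges: [-2.9, 2.9], [-0.91, 2.17], [0.12, 2.37], [-1.06, 4.2], [0.26, 2.73], [-2.93, 2.93]. Speed limits (rad/s): [2.57, 2.57, 3.01, 3.14, 3.14, 3.14].

### API

Orientations are given as a unit quaternion [w, x, y, z].
In Python, from station import monitor, get_image, calibration, robot gives the robot as it stands.
- The arm moves only by the shell command python3 -m inch 'ROWS' [OPENING] [FORCE]. ROWS is JSON, a list of rows, each an object of numbers: "tx", "ty", "tz": the shift along the tool's x, y, z in mm; "ax", "ay", "az": the turn, a rotation vector about the tool's x, y, z in rad. In form: [{"tx": .., "ty": .., "tz": .., "ax": .., "ay": .., "az": ..}, ...]. A call has 1 to 8 rows; each row shifts and turns the commanded pose from where the row before left it, along the tool's axes as they then stand; what a row does not reach is not made up. A row lasts 1/12 s, in which the tool goes at most 41.7 mm and 7.16 degrees, less where a joint would pass 70% of its speed; a pose out of reach is approached as far as the arm can. A call with a gripper value outside its range is refused whole. OPENING is the closure, from 0 (fully open) to 1 (shut), set as the call begins (- or left out, the last holds). The fingers move at their own pace and stop on an object; FORCE is the grip in N (left out, the last holds). Time passes only in rows, so rows that do not move let the fingers close. It gives the time, the measured TCP pose, the force, the opening and the grip force at its end, in the units of the state.
- monitor.get_state(): the state, without advancing time (a new reading comes with each control period).
- get_image(name): name is "scene" or "side" or "wrist"; returns the picture (420x560x3 uint8, red, green, blue); there is no depth.
- calibration(name): a dict with "vertical_fov" (degrees; the focal length in pixels is half the picture's height over the tangent of half this angle, whatever the lens; pixels are square), "cx", "cy" (the principal point, pixels), "world_from_camera" (4x4, takes a point from camera to world coordinates); the wrist camera has in their place "T_tool_cam" (4x4, takes a point from camera to tool coordinates, whose origin is the TCP and whose axes are the flange's). Camera axes: x right, y down, z forward; pixel columns grow to the right and rows downward; lengths in mm; the calibration is good to about 2 mm. A picture is of the moment at which its call begins: read the wrist's pose just before it. calibration takes no time and is no camera call.
- robot.hand_in(): hands the job in; it is judged then, once.
The state is a dict: "time": time; "joint_pos": joint angles; "joint_velocities": joint speeds; "joint_torque": joint torques, N m; "tcp_pos": TCP position; "eef_rot": TCP orientation; "wrist_force": force on the tool from outside, world axes, zero at the start; "moment": the same for the moment, N m; "width": finger opening in mm; "grasp_force": force on a finger pad.
Only numpy, scipy, OpenCV 4.12 (cv2) and the standard library are available. Lean on these libraries where they do the work, as an engineer would, in place of code of your own. Each camera call takes 0.05 s, during which the arm holds its last target. There are 200 camera calls.

## Working session

There is one attempt and no reset: what is moved stays moved. The work goes in short steps, Python scripts to look and compute and a shell command to move; the robot and the scene stay as the last step left them, time stands still between calls to the robot, and variables do not carry over. Pictures are saved under pics/ and viewed, at most 10 in all, crops included, and the job is handed in when it is done.

```bash
mkdir -p pics; ls
python3 - <<'E'
from station import monitor,get_image,calibration
import cv2,numpy as np
for n in ("scene","side"):
    im=get_image(n); cv2.imwrite(f"pics/{n}0.png",im[:,:,::-1]); c=calibration(n)
    print(n,{k:np.round(v,4).tolist() for k,v in c.items() if not isinstance(v,str)})
print(calibration("wrist"))
print(monitor.get_state())
E
```

```text
pics
scene {'vertical_fov': 54.5917, 'cx': 278.7591, 'cy': 203.4455, 'world_from_camera': [[0.2962, 0.5813, -0.7578, 1147.5622], [0.9551, -0.1796, 0.2355, -98.3935], [0.0008, -0.7936, -0.6084, 611.8913], [0.0, 0.0, 0.0, 1.0]]}
side {'vertical_fov': 55.3381, 'cx': 275.2423, 'cy': 211.1552, 'world_from_camera': [[0.7873, -0.4618, 0.4085, 275.3378], [-0.6166, -0.5913, 0.5199, -286.9329], [0.0015, -0.6612, -0.7502, 614.2984], [0.0, 0.0, 0.0, 1.0]]}
{'vertical_fov': 69.5173428937434, 'cx': 280.35456320265513, 'cy': 214.3664212193835, 'T_tool_cam': array([[ 7.33933165e-04, -9.63666644e-01, -2.67106835e-01,
         6.91210496e+01],
       [ 9.99999439e-01,  9.11196919e-04, -5.39699118e-04,
         8.46314415e-02],
       [ 7.63476962e-04, -2.67106289e-01,  9.63666772e-01,
        -1.35458365e+02],
       [ 0.00000000e+00,  0.00000000e+00,  0.00000000e+00,
         1.00000000e+00]])}
{'time': 0.1, 'joint_pos': array([ 1.20769726e+00,  5.27555260e-02,  1.40161886e+00, -2.03118943e-05,
        1.68860422e+00, -7.02515386e-02]), 'joint_velocities': array([-0.00093942, -0.00176001, -0.00104347, -0.00037365, -0.00055024,
        0.00106148]), 'joint_torque': array([ 7.80173359e-04, -3.82582927e+01, -3.60984206e+01, -7.23585799e-05,
        4.73713211e-03,  4.41030193e-05]), 'tcp_pos': array([151.42391758, 502.41911717, 238.56838436]), 'eef_rot': array([-1.39127649e-04,  1.45902246e-01,  9.89298769e-01, -6.78938819e-04]), 'wrist_force': array([ 0.15490983, -0.39588723,  0.01865677]), 'moment': array([ 0.02952732,  0.00574538, -0.02292568]), 'grasp_force': 0.0, 'width': 85.30264568687002}
```

View pics/scene0.png

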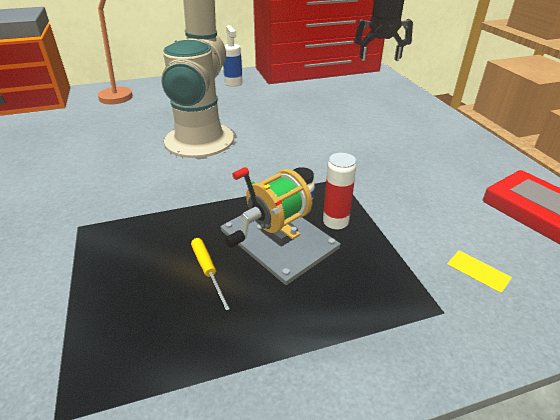

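View pics/side0.png

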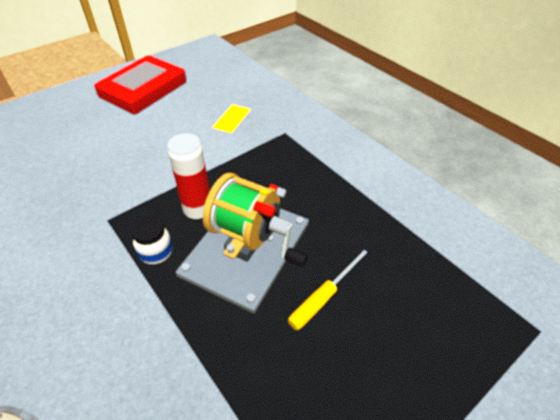

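The scene view shows the reel centred near (285,215) with its red knob at (240,173). In the side view the knob is near (265,210). The can is on the reel's left, the jar is behind-left and the screwdriver is on the right. I'll enlarge both views next.

Run:
```python
import cv2
for n,(x,y,w,h) in {"scene":(215,150,133,140),"side":(170,165,145,150)}.items():
    s=4 if 0 else 4
    im=cv2.imread(f"pics/{n}0.png")[y:y+h,x:x+w]
    cv2.imwrite(f"pics/{n}0c.png",cv2.resize(im,None,fx=s,fy=s,interpolation=cv2.INTER_CUBIC))
```

```text
(no output)
```

View pics/scene0c.png

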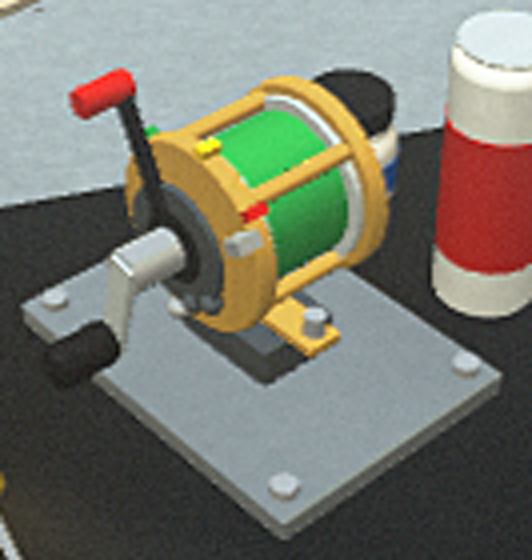

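View pics/side0c.png

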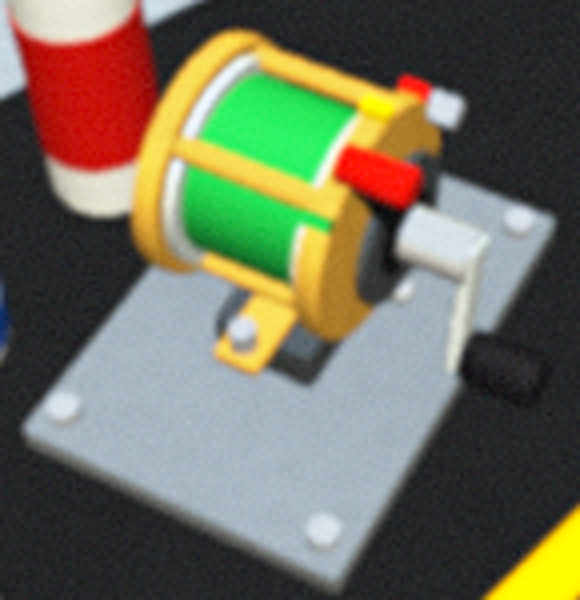

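In the scene crop, the plate-top corners are right-back (22,307), right-front (285,524) and left-front (500,377), and the knob is at (103,92). In the side crop they are right-back (335,578), left-back (25,430) and right-front (555,218), and the knob is at (380,175). From these points I'll fit the reel pose and lever angle.

```bash
cat > h.py <<'E'
import numpy as np
from station import calibration
def proj(n,P):
    c=calibration(n);T=np.linalg.inv(c["world_from_camera"]);f=210/np.tan(np.radians(c["vertical_fov"]/2))
    p=T[:3,:3]@P+T[:3,3]; return np.array([c["cx"]+f*p[0]/p[2],c["cy"]+f*p[1]/p[2]])
def R(a): return np.array([[np.cos(a),-np.sin(a),0],[np.sin(a),np.cos(a),0],[0,0,1]])
def knob(q,y=-64,r=85): return np.array([r*np.sin(q-.8),y,108+r*np.cos(q-.8)])
E
python3 - <<'E'
from h import *
from scipy.optimize import least_squares
O={"scene":(215,150),"side":(170,165)}
rb,rf,lf,lb=[np.array(v+(16,)) for v in[(-110,-80),(110,-80),(110,80),(-110,80)]]
obs=[("scene",rb,22,307),("scene",rf,285,524),("scene",lf,500,377),("side",rb,335,578),("side",lb,25,430),("side",rf,555,218),("scene",None,103,92),("side",None,380,175)]
def res(p):
    out=[]
    for n,L,u,v in obs:
        L=knob(p[3]) if L is None else L
        t=np.array([p[0],p[1],0])
        out+=list(proj(n,R(p[2])@L+t)-np.array([u,v])/4-np.array(O[n])+np.array([.4,.4]))
    return out
s=least_squares(res,[550,0,0,.25]);p=s.x
print(p,np.round(s.fun,1))
for q in(p[3],.95,1.65):
    print(q,R(p[2])@knob(q)+[p[0],p[1],0])
def locate(pts,z=None):
    f=lambda X:np.concatenate([proj(n,X)-uv for n,uv in pts]); return least_squares(f,[500,0,50]).x
print("can top",locate([("scene",(342.5,160)),("side",(186,142))]))
print("jar lid top",locate([("scene",(303,175)),("side",(151,234))]))
E
```

```text
[5.08805696e+02 9.89093444e+01 4.29730268e-01 3.37918649e-01] [-1.  -1.3 -0.6 -0.3  0.8 -1.3  0.9  0.1 -1.  -1.1  0.9 -0.8 -0.2  0.3
  0.1 -0.1]
0.3379186492424601 [501.02109825  24.94071791 184.08575638]
0.95 [547.01706544  46.0204212  192.04554162]
1.65 [593.52240705  67.33356802 164.0985674 ]
can top [493.89011525 243.40082676 169.63683811]
jar lid top [372.8502016  198.08086899  56.77664829]
```

```bash
python3 -m inch '[{"tx":-29.1,"ty":-26.3},{"tx":-29.1,"ty":-26.3},{"tx":-29.1,"ty":-26.3},{"tx":-29.1,"ty":-26.3},{"tx":-29.1,"ty":-26.3},{"tx":-29.1,"ty":-26.3},{"tx":-29.1,"ty":-26.3},{"tx":-29.1,"ty":-26.3}]' 1 40
python3 -m inch '[{"tx":-29.1,"ty":-26.3},{"tx":-29.1,"ty":-26.3},{"tx":-29.1,"ty":-26.3},{"tx":-29.1,"ty":-26.3},{"tx":-29.1,"ty":-26.3},{"tx":-29.1,"ty":-26.3},{"tx":-29.1,"ty":-26.3}]'
python3 -m inch '[{"az":0.121},{"az":0.121},{"az":0.121},{"az":0.121},{"az":0.121},{"az":0.121},{"az":0.121},{}]'
cat > st.py <<'E'
from h import *
from station import monitor
from scipy.spatial.transform import Rotation as Ro
P=np.array([508.8,98.9,0]);A=.43
s=monitor.get_state();r=Ro.from_quat(np.roll(s["eef_rot"],-1)).as_matrix()
print("t",s["time"],"reel-frame tcp",np.round(R(-A)@(s["tcp_pos"]-P),1),"F(reel)",np.round(R(-A)@s["wrist_force"],1),"w",round(s["width"],1))
print(np.round(R(-A)@r,3).tolist())
E
python3 st.py
```

```text
t 0.1 reel-frame tcp [-156.6  515.8  238.6] F(reel) [-0.  -0.4  0. ] w 85.3
[[-0.75, 0.662, -0.001], [0.662, 0.75, -0.001], [0.0, -0.001, -1.0]]validation failed for argument at $[0]...
validation failed for argument at $[0]...
validation failed for argument at $[0]...
```

```bash
python3 -m inch '[{"tx":-29.1,"ty":-26.3,"tz":0,"ax":0,"ay":0,"az":0},{"tx":-29.1,"ty":-26.3,"tz":0,"ax":0,"ay":0,"az":0},{"tx":-29.1,"ty":-26.3,"tz":0,"ax":0,"ay":0,"az":0},{"tx":-29.1,"ty":-26.3,"tz":0,"ax":0,"ay":0,"az":0},{"tx":-29.1,"ty":-26.3,"tz":0,"ax":0,"ay":0,"az":0},{"tx":-29.1,"ty":-26.3,"tz":0,"ax":0,"ay":0,"az":0},{"tx":-29.1,"ty":-26.3,"tz":0,"ax":0,"ay":0,"az":0},{"tx":-29.1,"ty":-26.3,"tz":0,"ax":0,"ay":0,"az":0}]' 1 40 && python3 st.py
```

```text
time: 0.77
tcp_pos: [314.0, 232.3, 239.1]
eef_rot: [0.0, 0.146, 0.989, 0.0]
wrist_force: [0.8, -0.1, 1.1]
width: 0.0
grasp_force: 0.0
t 0.7667 reel-frame tcp [-121.5  202.4  239.1] F(reel) [ 0.7 -0.4  1.1] w 0.0
[[-0.75, 0.661, 0.0], [0.661, 0.75, 0.0], [-0.0, 0.0, -1.0]]
```

```bash
python3 -m inch '[{"tx":-29.1,"ty":-26.3,"tz":0,"ax":0,"ay":0,"az":0},{"tx":-29.1,"ty":-26.3,"tz":0,"ax":0,"ay":0,"az":0},{"tx":-29.1,"ty":-26.3,"tz":0,"ax":0,"ay":0,"az":0},{"tx":-29.1,"ty":-26.3,"tz":0,"ax":0,"ay":0,"az":0},{"tx":-29.1,"ty":-26.3,"tz":0,"ax":0,"ay":0,"az":0},{"tx":-29.1,"ty":-26.3,"tz":0,"ax":0,"ay":0,"az":0},{"tx":-29.1,"ty":-26.3,"tz":0,"ax":0,"ay":0,"az":0}]' >/dev/null
python3 -m inch '[{"tx":0,"ty":0,"tz":0,"ax":0,"ay":0,"az":0.121},{"tx":0,"ty":0,"tz":0,"ax":0,"ay":0,"az":0.121},{"tx":0,"ty":0,"tz":0,"ax":0,"ay":0,"az":0.121},{"tx":0,"ty":0,"tz":0,"ax":0,"ay":0,"az":0.121},{"tx":0,"ty":0,"tz":0,"ax":0,"ay":0,"az":0.121},{"tx":0,"ty":0,"tz":0,"ax":0,"ay":0,"az":0.121},{"tx":0,"ty":0,"tz":0,"ax":0,"ay":0,"az":0.121},{"tx":0,"ty":0,"tz":0,"ax":0,"ay":0,"az":0}]' && python3 st.py
```

```text
time: 2.02
tcp_pos: [455.4, -1.0, 238.9]
eef_rot: [-0.0, 0.541, 0.841, -0.0]
wrist_force: [-0.4, 0.6, 0.4]
width: -0.0
grasp_force: 0.0
t 2.0167 reel-frame tcp [-90.2 -68.6 238.9] F(reel) [-0.2  0.7  0.4] w -0.0
[[0.003, 1.0, -0.001], [1.0, -0.003, 0.0], [0.0, -0.001, -1.0]]
```

```bash
python3 -m inch '[{"tx":-1.5,"ty":0,"tz":20,"ax":0,"ay":0,"az":0},{"tx":0,"ty":0,"tz":20,"ax":0,"ay":0,"az":0},{"tx":0,"ty":0,"tz":18,"ax":0,"ay":0,"az":0},{"tx":0,"ty":0,"tz":0,"ax":0,"ay":0,"az":0},{"tx":0,"ty":0,"tz":0,"ax":0,"ay":0,"az":0}]' >/dev/null; python3 st.py
python3 - <<'E'
from station import get_image
import cv2,numpy as np
a=get_image("scene")[120:270,190:340,::-1];b=get_image("side")[150:300,190:340,::-1]
cv2.imwrite("pics/c1.png",cv2.resize(np.hstack([a,b]),(800,400),interpolation=cv2.INTER_CUBIC))
E
```

```text
t 2.4333 reel-frame tcp [-90.5 -69.9 180.8] F(reel) [-0.1 -0.4  1. ] w -0.1
[[-0.004, 1.0, -0.002], [1.0, 0.004, 0.001], [0.001, -0.002, -1.0]]
```

View pics/c1.png

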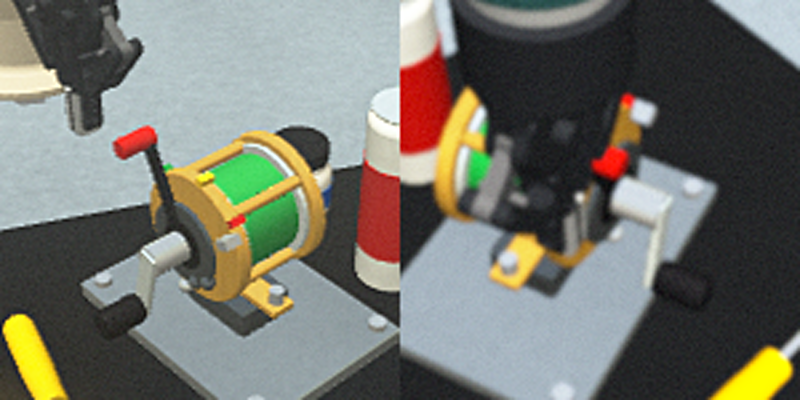

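The closed fingertips (left half, (85,130)) stand behind the knob, clear of everything. I'll approach now.

```bash
python3 - <<'E'
from h import *
P=np.array([508.8,98.9,0])
print(proj("scene",P+R(.43)@np.array([-90.5,-69.9,173])),"seen 222,168.7")
E
python3 -m inch '[{"tx":0,"ty":10,"tz":0,"ax":0,"ay":0,"az":0},{"tx":0,"ty":10,"tz":0,"ax":0,"ay":0,"az":0},{"tx":0,"ty":4,"tz":0,"ax":0,"ay":0,"az":0},{"tx":0,"ty":4,"tz":0,"ax":0,"ay":0,"az":0},{"tx":0,"ty":3,"tz":-0.5,"ax":0,"ay":0,"az":0},{"tx":0,"ty":0,"tz":0,"ax":0,"ay":0,"az":0}]' >/dev/null; python3 st.py
```

```text
[221.99265516 167.87033911] seen 222,168.7
t 3.0333 reel-frame tcp [-58.7 -70.2 182.3] F(reel) [ 0.6  0.5 -0.6] w -0.0
[[-0.001, 1.0, 0.0], [1.0, 0.001, -0.0], [-0.0, 0.0, -1.0]]
```

```bash
python3 -m inch '[{"tx":0,"ty":3,"tz":-1,"ax":0,"ay":0,"az":0},{"tx":0,"ty":3,"tz":-1,"ax":0,"ay":0,"az":0},{"tx":0,"ty":3,"tz":-1,"ax":0,"ay":0,"az":0},{"tx":0,"ty":3,"tz":-1,"ax":0,"ay":0,"az":0}]' >/dev/null; python3 st.py
python3 -m inch '[{"tx":0,"ty":3,"tz":-0.5,"ax":0,"ay":0,"az":0},{"tx":0,"ty":3,"tz":-0.5,"ax":0,"ay":0,"az":0},{"tx":0,"ty":2,"tz":-0.5,"ax":0,"ay":0,"az":0}]' >/dev/null; python3 st.py
python3 -m inch '[{"tx":0,"ty":2,"tz":-0.5,"ax":0,"ay":0,"az":0},{"tx":0,"ty":2,"tz":0,"ax":0,"ay":0,"az":0},{"tx":0,"ty":2,"tz":0,"ax":0,"ay":0,"az":0}]' >/dev/null; python3 st.py
python3 - <<'E'
from station import get_image
import cv2,numpy as np
a=get_image("scene")[120:270,190:340,::-1];b=get_image("side")[150:300,190:340,::-1]
cv2.imwrite("pics/c2.png",cv2.resize(np.hstack([a,b]),(800,400),interpolation=cv2.INTER_CUBIC))
E
```

```text
t 3.3667 reel-frame tcp [-46.8 -70.2 186.2] F(reel) [-3.5 -0.7  2.6] w -0.3
[[-0.001, 1.0, 0.0], [1.0, 0.001, -0.0], [-0.0, 0.0, -1.0]]
t 3.6167 reel-frame tcp [-39.5 -70.4 188.5] F(reel) [-10.1   0.2  10.7] w -0.2
[[-0.0, 1.0, -0.002], [1.0, 0.0, -0.001], [-0.001, -0.002, -1.0]]
t 3.8667 reel-frame tcp [-33.  -70.3 188.7] F(reel) [-5.  -0.5  3.3] w 0.2
[[-0.001, 1.0, 0.0], [1.0, 0.001, -0.001], [-0.001, 0.0, -1.0]]
```

View pics/c2.png

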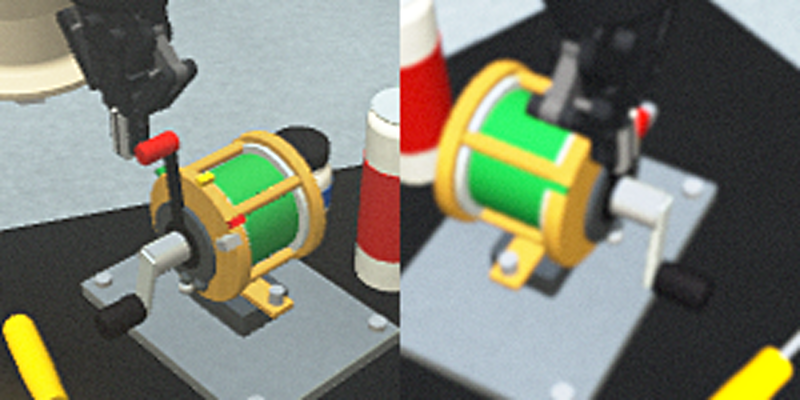

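The knob has moved to crop (158,148) with the finger right behind it, and the reel hasn't moved. I'll push on gently over the bump.

```bash
cat > q.py <<'E'
# lever angle from the red knob blob in the scene view
from h import *
from station import get_image
import cv2
from scipy.optimize import minimize_scalar
P=np.array([508.8,98.9,0])
im=get_image("scene");h=cv2.cvtColor(im,cv2.COLOR_RGB2HSV)
m=((h[...,0]<6)|(h[...,0]>174))&(h[...,1]>190)&(h[...,2]>70);m=m.astype(np.uint8)
n,l,s,c=cv2.connectedComponentsWithStats(m)
for i in range(1,n):
    if s[i,4]>25 and 200<c[i][0]<320 and 150<c[i][1]<240:
        g=minimize_scalar(lambda q:np.sum((proj("scene",P+R(.43)@knob(q))-c[i]-.0)**2),bounds=(0,1.7),method="bounded")
        print("blob",np.round(c[i],1),s[i,4],"q",round(g.x,3),"err px",round(g.fun**.5,1))
E
python3 q.py
python3 -m inch '[{"tx":0,"ty":2,"tz":0,"ax":0,"ay":0,"az":0},{"tx":0,"ty":2,"tz":0,"ax":0,"ay":0,"az":0}]' >/dev/null; python3 st.py;python3 q.py
```

```text
blob [248.9 174.4] 94 q 0.667 err px 0.8
t 4.1833 reel-frame tcp [-29.2 -70.  187.7] F(reel) [-3.9 -0.7  4.2] w -0.0
[[-0.001, 1.0, -0.001], [1.0, 0.001, 0.0], [0.0, -0.001, -1.0]]
blob [249.6 175.2] 106 q 0.697 err px 0.4
```

```bash
python3 -m inch '[{"tx":0,"ty":2,"tz":0,"ax":0,"ay":0,"az":0},{"tx":0,"ty":1,"tz":0,"ax":0,"ay":0,"az":0},{"tx":0,"ty":0,"tz":0,"ax":0,"ay":0,"az":0}]' >/dev/null; python3 st.py;python3 q.py
```

```text
t 4.4833 reel-frame tcp [-25.7 -70.  187.7] F(reel) [-0.1  0.3  0.8] w 0.1
[[-0.001, 1.0, 0.001], [1.0, 0.001, 0.0], [0.0, 0.001, -1.0]]
blob [250.9 175.8] 102 q 0.74 err px 0.4
```

```bash
python3 -m inch '[{"tx":0,"ty":0,"tz":0,"ax":0,"ay":0,"az":0},{"tx":0,"ty":0,"tz":0,"ax":0,"ay":0,"az":0},{"tx":0,"ty":0,"tz":0,"ax":0,"ay":0,"az":0},{"tx":0,"ty":0,"tz":0,"ax":0,"ay":0,"az":0}]' >/dev/null; python3 st.py;python3 q.py
```

```text
t 4.8667 reel-frame tcp [-26.  -70.  187.7] F(reel) [-0.4 -0.5  0. ] w 0.2
[[-0.001, 1.0, 0.0], [1.0, 0.001, 0.0], [0.0, 0.0, -1.0]]
blob [250.9 175.8] 102 q 0.741 err px 0.4
```

```bash
python3 -m inch '[{"tx":0,"ty":2,"tz":0,"ax":0,"ay":0,"az":0},{"tx":0,"ty":1,"tz":0,"ax":0,"ay":0,"az":0},{"tx":0,"ty":0,"tz":0,"ax":0,"ay":0,"az":0}]' >/dev/null; python3 st.py;python3 q.py
python3 -m inch '[{"tx":0,"ty":2,"tz":0,"ax":0,"ay":0,"az":0},{"tx":0,"ty":1,"tz":0,"ax":0,"ay":0,"az":0},{"tx":0,"ty":0,"tz":0,"ax":0,"ay":0,"az":0}]' >/dev/null; python3 st.py;python3 q.py
```

```text
t 5.1667 reel-frame tcp [-22.8 -70.  187.8] F(reel) [-0.4 -0.2  0.8] w 0.3
[[-0.001, 1.0, 0.0], [1.0, 0.001, 0.0], [0.0, 0.0, -1.0]]
blob [252.2 176.9] 108 q 0.791 err px 0.3
t 5.4667 reel-frame tcp [-19.8 -70.  187.8] F(reel) [-0.9  0.4  0.5] w 0.3
[[-0.001, 1.0, 0.0], [1.0, 0.001, 0.0], [0.0, 0.0, -1.0]]
blob [253.5 177.3] 107 q 0.827 err px 0.6
```

```bash
python3 -m inch '[{"tx":0,"ty":2,"tz":0,"ax":0,"ay":0,"az":0},{"tx":0,"ty":2,"tz":0,"ax":0,"ay":0,"az":0},{"tx":0,"ty":0,"tz":0,"ax":0,"ay":0,"az":0}]' >/dev/null; python3 st.py;python3 q.py
python3 -m inch '[{"tx":0,"ty":2,"tz":0,"ax":0,"ay":0,"az":0},{"tx":0,"ty":1,"tz":0,"ax":0,"ay":0,"az":0},{"tx":0,"ty":0,"tz":0,"ax":0,"ay":0,"az":0}]' >/dev/null; python3 st.py;python3 q.py
```

```text
t 5.7667 reel-frame tcp [-15.7 -70.  187.8] F(reel) [ 0.5 -0.3  0. ] w 0.0
[[-0.001, 1.0, 0.0], [1.0, 0.001, 0.0], [0.0, 0.0, -1.0]]
blob [254.6 178.3] 105 q 0.867 err px 0.4
t 6.0667 reel-frame tcp [-12.8 -70.  187.8] F(reel) [-0.1 -0.1  0.6] w -0.4
[[-0.001, 1.0, 0.0], [1.0, 0.001, 0.0], [0.0, 0.0, -1.0]]
blob [255.8 179.3] 102 q 0.909 err px 0.4
```

```bash
python3 -m inch '[{"tx":0,"ty":2,"tz":0,"ax":0,"ay":0,"az":0},{"tx":0,"ty":0,"tz":0,"ax":0,"ay":0,"az":0}]' >/dev/null; python3 st.py;python3 q.py
python3 -m inch '[{"tx":0,"ty":1,"tz":0,"ax":0,"ay":0,"az":0},{"tx":0,"ty":0,"tz":0,"ax":0,"ay":0,"az":0}]' >/dev/null; python3 st.py;python3 q.py
```

```text
t 6.2833 reel-frame tcp [-10.8 -70.  187.8] F(reel) [-0.2  0.6  0.1] w 0.1
[[-0.001, 1.0, 0.0], [1.0, 0.001, 0.0], [0.0, 0.0, -1.0]]
blob [256.1 179.5] 108 q 0.92 err px 0.4
t 6.5 reel-frame tcp [-10.  -70.1 187.7] F(reel) [-0.7  0.1 -0.1] w 0.3
[[-0.001, 1.0, -0.0], [1.0, 0.001, 0.0], [0.0, -0.0, -1.0]]
blob [256.  179.7] 110 q 0.921 err px 0.2
```

```bash
python3 -m inch '[{"tx":0,"ty":-3,"tz":0,"ax":0,"ay":0,"az":0},{"tx":0,"ty":-3,"tz":0,"ax":0,"ay":0,"az":0},{"tx":0,"ty":0,"tz":0,"ax":0,"ay":0,"az":0},{"tx":0,"ty":0,"tz":0,"ax":0,"ay":0,"az":0},{"tx":0,"ty":0,"tz":0,"ax":0,"ay":0,"az":0},{"tx":0,"ty":0,"tz":0,"ax":0,"ay":0,"az":0}]' >/dev/null; python3 st.py;python3 q.py
python3 - <<'E'
from station import get_image
import cv2,numpy as np
a=get_image("scene")[140:240,215:315,::-1];b=get_image("side")[160:260,220:320,::-1]
cv2.imwrite("pics/c3.png",cv2.resize(np.hstack([a,b]),(800,400),interpolation=cv2.INTER_CUBIC))
E
```

```text
t 7.05 reel-frame tcp [-16.  -70.1 187.8] F(reel) [-0.2  0.1  0.8] w 0.1
[[-0.001, 1.0, 0.0], [1.0, 0.001, 0.0], [0.0, 0.0, -1.0]]
blob [256.1 179.7] 107 q 0.922 err px 0.3
```

View pics/c3.png

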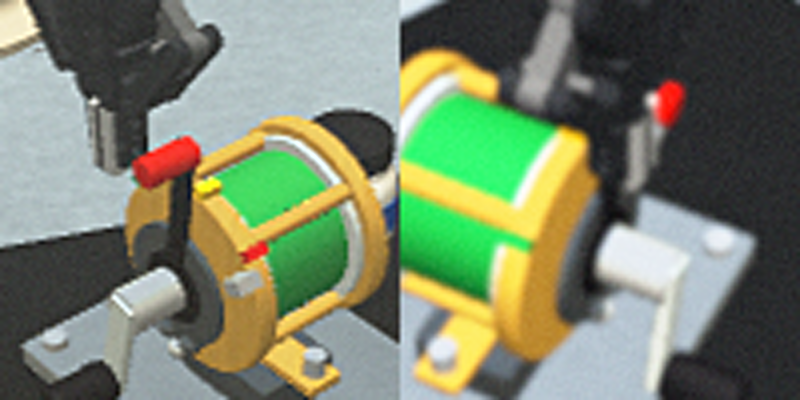

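The lever stays at q≈0.92 by image with the hand withdrawn, next to the yellow mark (205,187). I'll nudge it lightly to confirm the notch resists, then let it sit.

```bash
python3 -m inch '[{"tx":0,"ty":3,"tz":0,"ax":0,"ay":0,"az":0},{"tx":0,"ty":3,"tz":0,"ax":0,"ay":0,"az":0},{"tx":0,"ty":1.5,"tz":0,"ax":0,"ay":0,"az":0},{"tx":0,"ty":0,"tz":0,"ax":0,"ay":0,"az":0}]' >/dev/null; python3 st.py;python3 q.py
python3 -m inch '[{"tx":0,"ty":1,"tz":0,"ax":0,"ay":0,"az":0},{"tx":0,"ty":0,"tz":0,"ax":0,"ay":0,"az":0}]' >/dev/null; python3 st.py;python3 q.py
```

```text
t 7.5333 reel-frame tcp [ -8.3 -70.1 187.7] F(reel) [0.3 0.7 0. ] w 0.0
[[-0.001, 1.0, -0.0], [1.0, 0.001, 0.0], [0.0, -0.0, -1.0]]
blob [256.9 180. ] 103 q 0.943 err px 0.5
t 7.75 reel-frame tcp [ -7.7 -70.1 187.7] F(reel) [-2.3 -0.6  1.2] w 0.0
[[-0.001, 1.0, -0.001], [1.0, 0.001, 0.0], [0.0, -0.001, -1.0]]
blob [256.7 180.4] 114 q 0.947 err px 0.1
```

Resistance is rising at q≈0.95, so the lever is in the notch. I'll back off and let it sit for about 1.2 s.

```bash
python3 -m inch '[{"tx":0,"ty":-2,"tz":0,"ax":0,"ay":0,"az":0},{"tx":0,"ty":-2,"tz":0,"ax":0,"ay":0,"az":0},{"tx":0,"ty":0,"tz":0,"ax":0,"ay":0,"az":0},{"tx":0,"ty":0,"tz":0,"ax":0,"ay":0,"az":0},{"tx":0,"ty":0,"tz":0,"ax":0,"ay":0,"az":0},{"tx":0,"ty":0,"tz":0,"ax":0,"ay":0,"az":0},{"tx":0,"ty":0,"tz":0,"ax":0,"ay":0,"az":0},{"tx":0,"ty":0,"tz":0,"ax":0,"ay":0,"az":0}]' >/dev/null; python3 q.py
python3 -m inch '[{"tx":0,"ty":0,"tz":0,"ax":0,"ay":0,"az":0},{"tx":0,"ty":0,"tz":0,"ax":0,"ay":0,"az":0},{"tx":0,"ty":0,"tz":0,"ax":0,"ay":0,"az":0},{"tx":0,"ty":0,"tz":0,"ax":0,"ay":0,"az":0},{"tx":0,"ty":0,"tz":0,"ax":0,"ay":0,"az":0},{"tx":0,"ty":0,"tz":0,"ax":0,"ay":0,"az":0},{"tx":0,"ty":0,"tz":0,"ax":0,"ay":0,"az":0},{"tx":0,"ty":0,"tz":0,"ax":0,"ay":0,"az":0}]' >/dev/null; python3 q.py; python3 st.py
```

```text
blob [256.9 180.1] 106 q 0.945 err px 0.4
blob [256.9 180.2] 104 q 0.946 err px 0.4
t 9.2333 reel-frame tcp [-11.5 -70.1 187.8] F(reel) [-0.  -0.3 -0.8] w 0.7
[[-0.001, 1.0, 0.0], [1.0, 0.001, 0.0], [0.0, 0.0, -1.0]]
```

```bash
python3 -m inch '[{"tx":0,"ty":4,"tz":0,"ax":0,"ay":0,"az":0},{"tx":0,"ty":3,"tz":0.5,"ax":0,"ay":0,"az":0},{"tx":0,"ty":3,"tz":0.7,"ax":0,"ay":0,"az":0},{"tx":0,"ty":3,"tz":0.8,"ax":0,"ay":0,"az":0}]' >/dev/null; python3 st.py;python3 q.py
python3 -m inch '[{"tx":0,"ty":3,"tz":1,"ax":0,"ay":0,"az":0},{"tx":0,"ty":3,"tz":1,"ax":0,"ay":0,"az":0},{"tx":0,"ty":3,"tz":1.3,"ax":0,"ay":0,"az":0}]' >/dev/null; python3 st.py;python3 q.py
```

```text
t 9.5667 reel-frame tcp [  0.7 -70.3 186.7] F(reel) [-8.4  0.2  7.2] w -0.1
[[-0.0, 1.0, -0.002], [1.0, 0.0, -0.0], [-0.0, -0.002, -1.0]]
blob [260.1 182.9] 112 q 1.052 err px 0.6
t 9.8667 reel-frame tcp [ 10.6 -70.3 183. ] F(reel) [-3.1 -0.9  2.4] w 0.0
[[-0.001, 1.0, -0.0], [1.0, 0.001, -0.001], [-0.001, -0.0, -1.0]]
blob [263.7 186.9] 113 q 1.178 err px 0.4
```

```bash
python3 -m inch '[{"tx":0,"ty":3,"tz":1.4,"ax":0,"ay":0,"az":0},{"tx":0,"ty":3,"tz":1.6,"ax":0,"ay":0,"az":0},{"tx":0,"ty":3,"tz":1.7,"ax":0,"ay":0,"az":0},{"tx":0,"ty":3,"tz":1.9,"ax":0,"ay":0,"az":0},{"tx":0,"ty":3,"tz":2.1,"ax":0,"ay":0,"az":0},{"tx":0,"ty":3,"tz":2.3,"ax":0,"ay":0,"az":0}]' >/dev/null; python3 st.py;python3 q.py
python3 -m inch '[{"tx":0,"ty":3,"tz":2.4,"ax":0,"ay":0,"az":0},{"tx":0,"ty":3,"tz":2.6,"ax":0,"ay":0,"az":0},{"tx":0,"ty":3,"tz":2.8,"ax":0,"ay":0,"az":0}]' >/dev/null; python3 st.py;python3 q.py
```

```text
t 10.4167 reel-frame tcp [ 28.9 -70.  171.1] F(reel) [ 0.9 -0.1  1. ] w -0.2
[[-0.001, 1.0, 0.0], [1.0, 0.001, 0.0], [0.0, 0.0, -1.0]]
blob [270.7 196.8] 125 q 1.443 err px 0.2
t 10.7167 reel-frame tcp [ 37.7 -70.  163.6] F(reel) [-0.5 -0.9  0.1] w 0.2
[[-0.001, 1.0, 0.0], [1.0, 0.001, 0.0], [0.0, 0.0, -1.0]]
blob [273.6 201.8] 128 q 1.566 err px 0.1
```

```bash
python3 -m inch '[{"tx":0,"ty":2,"tz":1.5,"ax":0,"ay":0,"az":0},{"tx":0,"ty":2,"tz":1.5,"ax":0,"ay":0,"az":0},{"tx":0,"ty":0,"tz":0,"ax":0,"ay":0,"az":0}]' >/dev/null; python3 st.py;python3 q.py
python3 -m inch '[{"tx":0,"ty":1,"tz":0,"ax":0,"ay":0,"az":0},{"tx":0,"ty":0,"tz":0,"ax":0,"ay":0,"az":0}]' >/dev/null; python3 st.py;python3 q.py
```

```text
t 11.0167 reel-frame tcp [ 41.4 -69.9 160. ] F(reel) [-0.9 -0.1 -0.1] w 0.1
[[-0.001, 1.0, -0.001], [1.0, 0.001, 0.001], [0.001, -0.001, -1.0]]
blob [274.9 204.4] 136 q 1.627 err px 0.1
t 11.2333 reel-frame tcp [ 42.3 -70.  160.5] F(reel) [-2.1  0.4 -2.2] w -0.1
[[-0.001, 1.0, -0.001], [1.0, 0.001, 0.0], [0.0, -0.001, -1.0]]
blob [275.1 205.1] 133 q 1.641 err px 0.0
```

```bash
python3 -m inch '[{"tx":0,"ty":1,"tz":0,"ax":0,"ay":0,"az":0},{"tx":0,"ty":0,"tz":0,"ax":0,"ay":0,"az":0}]' >/dev/null; python3 st.py;python3 q.py
python3 -m inch '[{"tx":0,"ty":0.5,"tz":0,"ax":0,"ay":0,"az":0},{"tx":0,"ty":0,"tz":0,"ax":0,"ay":0,"az":0}]' >/dev/null; python3 st.py;python3 q.py
```

```text
t 11.45 reel-frame tcp [ 43.  -70.  160.4] F(reel) [-5.   0.  -1.6] w -0.1
[[-0.001, 1.0, -0.002], [1.0, 0.001, 0.0], [0.0, -0.002, -1.0]]
blob [275.3 205.5] 136 q 1.651 err px 0.1
t 11.6667 reel-frame tcp [ 43.1 -70.  160.3] F(reel) [-7.4  0.6 -1.8] w 0.2
[[-0.001, 1.0, -0.003], [1.0, 0.001, 0.0], [0.0, -0.003, -1.0]]
blob [275.4 205.4] 131 q 1.651 err px 0.0
```

It's at the stop: force is rising and q holds at 1.65. I'll withdraw backwards, then up, and check.

```bash
python3 -m inch '[{"tx":0,"ty":-2,"tz":0,"ax":0,"ay":0,"az":0},{"tx":0,"ty":-4,"tz":0,"ax":0,"ay":0,"az":0},{"tx":0,"ty":-6,"tz":-6,"ax":0,"ay":0,"az":0},{"tx":0,"ty":-8,"tz":-20,"ax":0,"ay":0,"az":0},{"tx":0,"ty":-20,"tz":-30,"ax":0,"ay":0,"az":0},{"tx":0,"ty":-20,"tz":-30,"ax":0,"ay":0,"az":0},{"tx":0,"ty":-20,"tz":-10,"ax":0,"ay":0,"az":0},{"tx":0,"ty":-20,"tz":0,"ax":0,"ay":0,"az":0}]' >/dev/null
python3 -m inch '[{"tx":0,"ty":-20,"tz":0,"ax":0,"ay":0,"az":0},{"tx":0,"ty":0,"tz":0,"ax":0,"ay":0,"az":0},{"tx":0,"ty":0,"tz":0,"ax":0,"ay":0,"az":0},{"tx":0,"ty":0,"tz":0,"ax":0,"ay":0,"az":0}]' >/dev/null
python3 st.py;python3 q.py
python3 - <<'E'
from station import get_image
import cv2,numpy as np
a=get_image("scene")[:,:,::-1];o=cv2.imread("pics/scene0.png")
v=[x[140:300,190:350] for x in (o,a)]
cv2.imwrite("pics/c4.png",cv2.resize(np.hstack(v),(800,400),interpolation=cv2.INTER_CUBIC))
E
```

```text
t 12.7167 reel-frame tcp [-75.7 -70.2 257.4] F(reel) [-0.5 -0.3  0.8] w 0.0
[[-0.001, 1.0, 0.002], [1.0, 0.001, -0.001], [-0.001, 0.002, -1.0]]
blob [275.5 205.2] 128 q 1.647 err px 0.3
```

View pics/c4.png

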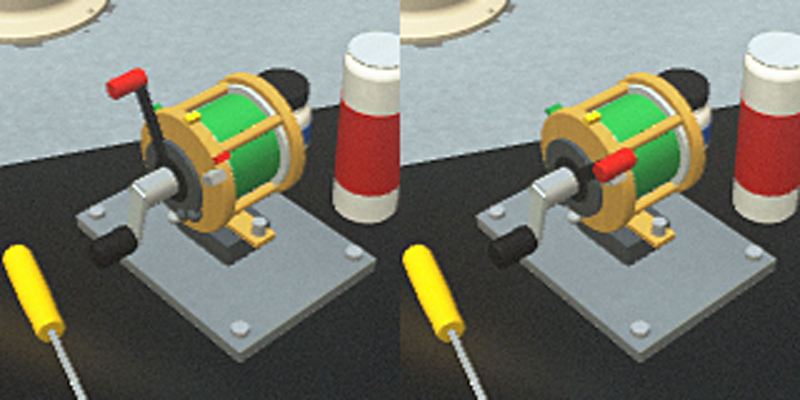

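In the before/after pair, the lever is at full drag (knob at (615,165)), and the reel, crank, can, jar and screwdriver haven't moved.

```bash
python3 -c "from station import robot; print(robot.hand_in())"
```

```text
the job is handed in; nothing more can be done
None
```

The drag lever sat in the strike notch for over a second, is now at full drag (q ≈ 1.65 rad) with the hand clear and nothing else visibly moved, and the job was handed in at about 13 s with no verdict returned.

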